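Stir fresh polishing chips into the old ones

ROBOT

A 7-joint arm with a two-finger parallel gripper is mounted at the origin on a cart in front of the work surface, level with it; the furniture and walls round the work are solid. World frame = base frame: x ahead of the robot, y to its left, z up, the work surface at z = 0. Lengths are in m, angles in rad, forces in N, time in s.
With the tool pointing down it reaches from about 0.35 to 0.9 m from the base axis. Payload 19.9 kg.
Tool frame: the origin (TCP) lies midway between the tips of the shut fingers; the grasp point (between the pads) lies arm.hold_point_z behind it (arm.hold_point_z is the distance from the TCP to the grasp point, in m); z points along the fingers, y is the line along which they close (so a half turn about z gives the same grasp; the last joint's range is limited). The gripper opens to 85 mm and grips with 20 to 120 N. Pads are 22 mm wide; open, the fingers measure 114 mm over their backs; the gripper's body (76 mm by 85 mm) begins 54 mm behind the grasp point. The pads swing forward as they close: fully open they stand 13 mm farther back than shut.
Start: joints at [-1.31, 0.417, -0.01, 1.614, 0.005, 1.111, -0.053], TCP at [0.186, 0.597, 0.231] pointing down, gripper open.
Joint ranges: [-2.81, 2.81], [-0.39, 2.02], [-1.27, 1.25], [0.06, 2.57], [-1.19, 4.33], [0.19, 2], [-2.82, 2.82]. Speed limits (rad/s): [1.89, 1.89, 2.39, 2.39, 3.01, 3.01, 3.01].

INTERFACE

Orientations are given as a unit quaternion [x, y, z, w].
In Python, from rig import monitor, optics, arm, nets gives the robot as it stands.
- The arm moves only by the tool arm_command, never from a script. Its argument "motion" is a list of rows, each a list of 7 numbers: the shift along the tool's x, y, z in mm, then the turn, a rotation vector about the tool's x, y, z in degrees, then the closure, from -1 (fully open) to 1 (shut). In form: [[dx, dy, dz, ax, ay, az, gripper], ...]. A call has exactly 8 rows; each row is the pose to reach, as a shift and turn from the pose commanded when the call began, along the tool's axes at that moment; what a row does not reach only later rows make up. A row lasts 1/10 s, in which the tool goes at most 50 mm and 8.59 degrees, less where a joint would pass 70% of its speed; a pose out of reach is approached as far as the arm can. A call with a gripper value outside its range is refused whole. The fingers move at their own pace and stop on an object; "grip_force" is the grip in N (left out, the last holds). Time passes only in rows, so rows that repeat a pose let the fingers close, or fill a call up. It gives the time, the measured TCP pose, the force, the opening and the grip force at its end, in the units of the state.
- monitor.observe(): the state, without advancing time (a new reading comes with each control period).
- optics.camera(name): name is "scene" or "side" or "wrist"; returns a dict with "img" (384x512x3 uint8, red, green, blue), "fx", "fy", "cx", "cy" (pixels), "T" (4x4, takes a point from camera to world coordinates). Camera axes: x right, y down, z forward; pixel columns grow to the right and rows downward; lengths in m; the calibration is good to about 2 mm. A picture is of the moment at which its call begins. There is no depth.
- arm.finish_job(): hands the job in; it is judged then, once.
Trained networks look in a picture, given as the dict that the camera call returned (one of the last four; its "shot" number tells which), for a name from the list of things; names that differ only in an ending like _2 or _b are one class to them, and where a whole thing is asked for, a point or a joint stands for the part that bears it (a point fixed in the world has none). Each returns a list of dicts, best first, with "conf" (0 to 1); they miss things now and then, are a little off and sometimes report something else, mostly with a low value. They report only what shows in the picture. A call takes as long as a camera call. They do not tell look-alikes from the thing itself.
- nets.recognise(picture, query): "location" ([column, row] as shares, 0 to 1, of the picture: columns of its width, rows of its height, amid what is visible of it).
- nets.trace(picture, query): "region" (384x512 bool, what is visible of it) and "location" ([column, row] as shares, 0 to 1, of the picture: columns of its width, rows of its height, amid what is visible of it).
The state is a dict: "t": time; "q": joint angles; "qd": joint speeds; "joint_efforts": joint torques, N m; "eef_pos": TCP position; "tcp_rot": TCP orientation; "contact_force": force on the tool from outside, world axes, zero at the start; "torque": the same for the moment, N m; "finger_gap": opening from 0.0 (shut) to 1.0 (fully open); "gripper_force": force on a finger pad.
Only numpy, scipy, OpenCV 4.12 (cv2) and the standard library are available. Lean on these libraries where they do the work, as an engineer would, in place of code of your own. Each camera call takes 0.05 s, during which the arm holds its last target. There are 200 camera calls.

TASK

Take the stirring rod out of its wooden stand and stir the polishing chips in the green bowl with it: put its foot down close to the bottom at the yellow pouring lip, and go round clockwise (seen from above) in wide circles at least two full turns, back to the lip each time, and on until the three blue chips no longer sit together, with a clear 3 cm between some two of them. Spill no chip, then stand the rod back in the bore of its stand, let go, and leave the bottle and cup alone.

Things in the scene. Friction and masses are not known exactly. Their poses are not given: they have to be found in the camera images.
- bowl: Green mixing bowl, fixed, rim 120 mm across, 50 mm high, sloping 4 mm wall. Origin: centre of underside, z up. Inner floor 6 mm above origin, 84 mm across, about 96 mm at 20 mm height. The yellow pouring lip stands out from the rim along the bowl's +x. At the start the blue chips clump opposite the lip, and the floor on the lip side is clear from 20 mm off the centre to the wall, 40 degrees either way.
- stand: Fixed light wooden block 60 x 60 x 70 mm on a dark plate 84 mm square, with one upright bore in the middle of its top: 18 mm wide with a 3 mm countersink, open at the top, its bottom 10 mm above the table. Origin: centre of the underside, on the bore's axis.
- rod: Loose stirring rod, 176 mm long, 40 to 85 g, standing in the bore at the start. Steel shank 12 mm thick; from 112 to 176 mm above the foot a round black handle 20 mm thick with two red bands. Origin: centre of the foot; z runs along the rod to the handle. With the foot 3 to 10 mm above the bowl's floor it reaches all chips, which push back only a few N. A handle grip of 40 N holds it.
- rod_grip (a point): Middle of the rod's black handle, on its axis, 145 mm from the foot: the place to grip, from above.
- chip_1_center (a point): Centre of a white polishing chip: loose round cylinder 18 mm across, 16 mm tall, 12 g.
- chip_2_center (a point): Centre of a white polishing chip: loose round cylinder 18 mm across, 16 mm tall, 12 g.
- chip_3_center (a point): Centre of a white polishing chip: loose round cylinder 18 mm across, 16 mm tall, 12 g.
- chip_4_center (a point): Centre of a blue polishing chip: loose round cylinder 18 mm across, 16 mm tall, 12 g.
- chip_5_center (a point): Centre of a blue polishing chip: loose round cylinder 18 mm across, 16 mm tall, 12 g.
- chip_6_center (a point): Centre of a blue polishing chip: loose round cylinder 18 mm across, 16 mm tall, 12 g.
- chip_7_center (a point): Centre of a white polishing chip: loose round cylinder 18 mm across, 16 mm tall, 12 g.
- chip_8_center (a point): Centre of a white polishing chip: loose round cylinder 18 mm across, 16 mm tall, 12 g.
- dropper_bottle: Small amber dropper bottle with black top, 37 mm wide, 109 mm tall, loose, standing between bowl and stand; not part of the job. Origin: centre of the underside.
- plaster_cup: Light grey open cup (the one nearer the robot), 70 mm wide, 77 mm tall, loose; not part of the job. Origin: centre of the underside.
Not all that is in view belongs to the job. What is shaped like the rod but pink is not meant.

How it is judged:
On the way, in this order (a step that is already met when the one before it is completed fails the run):
1. foot of the rod down among the chips at the lip (x of rod in the frame of bowl above 0.012 m and y of rod in the frame of bowl between -0.012 and 0.012 m and z of rod in the frame of bowl below 0.018 m and horizontal distance between rod and bowl below 0.05 m).
2. turn 1: foot still down, at the quarter turn clockwise from the lip (y of rod in the frame of bowl below -0.012 m and x of rod in the frame of bowl between -0.012 and 0.012 m and z of rod in the frame of bowl below 0.018 m and horizontal distance between rod and bowl below 0.05 m).
3. turn 1: foot still down, at the side opposite the lip (x of rod in the frame of bowl below -0.012 m and y of rod in the frame of bowl between -0.012 and 0.012 m and z of rod in the frame of bowl below 0.018 m and horizontal distance between rod and bowl below 0.05 m).
4. turn 1: foot still down, at the three quarters of a turn clockwise from the lip (y of rod in the frame of bowl above 0.012 m and x of rod in the frame of bowl between -0.012 and 0.012 m and z of rod in the frame of bowl below 0.018 m and horizontal distance between rod and bowl below 0.05 m).
5. turn 1: foot still down, at the lip (all of step 1).
6. turn 2: foot still down, at the quarter turn clockwise from the lip (all of step 2).
7. turn 2: foot still down, at the side opposite the lip (all of step 3).
8. turn 2: foot still down, at the three quarters of a turn clockwise from the lip (all of step 4).
9. turn 2: foot still down, at the lip (all of step 5).
At the end, for the whole second after the job is handed in: Two full clockwise turns made, foot low, from the lip to the lip. Two blue chips have centres over 45 mm apart; all chips rest in the bowl; the rod stands at rest in the stand, foot within 12 mm of the bore axis and under 18 mm above the table, tilt under 0.2 rad ((distance between chip_4_center and chip_5_center above 0.045 m or distance between any of chip_5_center, chip_4_center and chip_6_center above 0.045 m) and horizontal distance between each of chip_1_center, chip_2_center, chip_3_center, chip_4_center, chip_5_center, chip_6_center, chip_7_center, chip_8_center and bowl below 0.052 m and z of each of chip_1_center, chip_2_center, chip_3_center, chip_4_center, chip_5_center, chip_6_center, chip_7_center, chip_8_center in the frame of bowl below 0.045 m and horizontal distance between rod and stand below 0.012 m and z of rod in the frame of stand below 0.018 m and angle between rod's own z axis and vertical below 0.2 rad and linear speed of rod below 0.03 m/s); the robot touches nothing.
It fails at once if the dropper bottle is pushed more than 30 mm or tipped over (distance of dropper_bottle from where it was at the start of the episode above 0.03 m or angle between dropper_bottle's own z axis and vertical above 0.5 rad).
It fails at once if the plaster cup is pushed more than 30 mm or tipped over (distance of plaster_cup from where it was at the start of the episode above 0.03 m or angle between plaster_cup's own z axis and vertical above 0.5 rad).
It also fails if it takes over 61 s, if anything falls off the work surface, if the arm or the gripper's body presses on something with over 40 N, if the wrist force passes 120 N, or if a joint passes its speed limit or range.

## Working session

There is one attempt and no reset: what is moved stays moved. The work goes in short steps, Python scripts to look and compute and a tool call to move; the robot and the scene stay as the last step left them, time stands still between calls to the robot, and variables do not carry over. Pictures are saved under pics/ and viewed, at most 10 in all, crops included, and the job is handed in when it is done.

Besides the shell and the picture viewer there is one more tool, called by a JSON object that holds its "name" and its "arguments", one argument or row to a line. arm_command: Moves the arm, as the interface text tells. Its arguments: {"type":"object","properties":{"motion":{"type":"array"},"grip_force":{"type":"number"}},"required":["motion"]}

```bash
mkdir -p pics; ls
python3 - <<'E'
from rig import monitor, optics, arm, nets
import cv2, numpy as np
s=monitor.observe();print({k:np.round(v,3).tolist() for k,v in s.items()},arm.hold_point_z)
ims=[]
for n in("scene","side"):
    p=optics.camera(n);ims.append(p["img"]);print(n,p["fx"],p["cx"],p["cy"],np.round(p["T"],3).tolist())
    for q in("bowl","stand","rod","rod_grip","dropper_bottle","plaster_cup","chip_4_center"):
        print(q,[(np.round(np.array(d["location"])*[512,384],1).tolist(),round(d["conf"],2)) for d in nets.recognise(p,q)])
    cv2.imwrite(f"pics/{n}0.png",cv2.resize(p["img"][:,:,::-1],(800,600)))
E
```

```text
pics
{'t': 0.0, 'q': [-1.311, 0.418, -0.01, 1.614, 0.005, 1.111, -0.053], 'qd': [0.001, -0.002, -0.0, 0.002, 0.0, 0.0, 0.0], 'joint_efforts': [-0.002, -86.445, 0.679, -43.489, 0.019, 0.007, -0.0], 'eef_pos': [0.186, 0.596, 0.231], 'tcp_rot': [0.15, 0.989, -0.001, -0.0], 'contact_force': [-0.709, -0.286, -0.026], 'torque': [0.012, -0.005, -0.037], 'gripper_force': 0.0, 'finger_gap': 1.003} 0.0187
scene 448.0064241641967 256.71799083948304 191.62733303272512 [[-0.727, -0.374, 0.576, -0.219], [-0.686, 0.389, -0.615, 0.886], [0.006, -0.842, -0.539, 0.825], [0.0, 0.0, 0.0, 1.0]]
bowl [([233.3, 246.9], 0.61)]
stand [([307.9, 178.0], 0.7)]
rod [([316.9, 171.3], 0.7), ([312.4, 147.6], 0.42)]
rod_grip [([317.1, 174.9], 0.65), ([313.1, 142.8], 0.47)]
dropper_bottle [([260.8, 201.1], 0.81)]
plaster_cup [([149.1, 238.5], 0.6)]
chip_4_center []
side 419.4843864179476 249.38753747090593 189.35016077289993 [[-1.0, 0.003, 0.02, 0.54], [-0.014, 0.594, -0.805, 1.056], [-0.014, -0.805, -0.594, 0.859], [0.0, 0.0, 0.0, 1.0]]
bowl [([271.7, 255.4], 0.94)]
stand [([248.6, 161.6], 0.65)]
rod [([278.8, 155.3], 0.72), ([250.8, 138.3], 0.47)]
rod_grip [([275.7, 157.8], 0.46), ([251.3, 138.3], 0.45)]
dropper_bottle [([251.4, 202.4], 0.57)]
plaster_cup []
chip_4_center []
```

View pics/scene0.png

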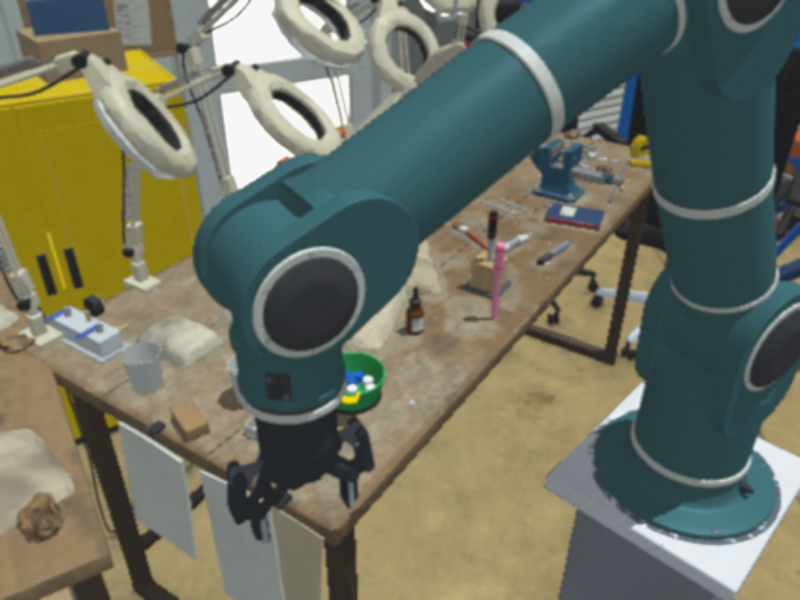

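View pics/side0.png

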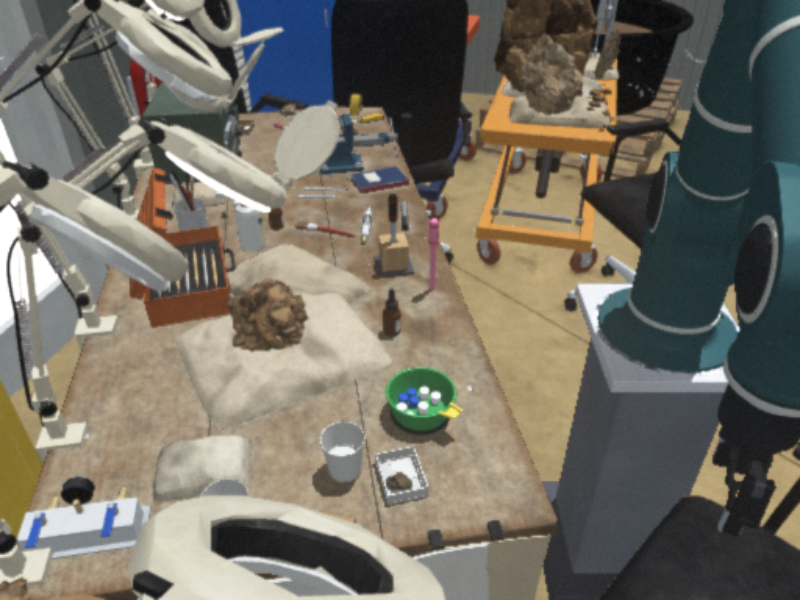

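The rod we want has the black handle and stands in the wooden stand (scene about (313,143), side (251,138)). The look-alike is the pink one, scene (317,172), side (277,157), standing on the table nearer the robot. The nets rank the pink one first, so I reject it and will confirm in a crop. The lip points towards the lower right in the side view.

```bash
cat > h.py <<'E'
from rig import monitor, optics, arm, nets
import cv2, numpy as np
def ray(p,uv):
    T=np.array(p["T"]);d=T[:3,:3]@[(uv[0]-p["cx"])/p["fx"],(uv[1]-p["cy"])/p["fy"],1];return T[:3,3],d/np.linalg.norm(d)
def atz(p,uv,z):
    o,d=ray(p,uv);return o+d*(z-o[2])/d[2]
def tri(*pu):
    A=0;b=0
    for p,uv in pu:
        o,d=ray(p,uv);M=np.eye(3)-np.outer(d,d);A=A+M;b=b+M@o
    x=np.linalg.solve(A,b);return x,[round(float(np.linalg.norm(np.cross(x-ray(p,u)[0],ray(p,u)[1]))),4) for p,u in pu]
def proj(p,X):
    T=np.array(p["T"]);c=T[:3,:3].T@(np.array(X)-T[:3,3]);return np.array([p["cx"]+p["fx"]*c[0]/c[2],p["cy"]+p["fy"]*c[1]/c[2]])
def px(l):return np.array(l)*[512,384]
def blobs(p,lo,hi,amin=8):
    m=cv2.inRange(cv2.cvtColor(p["img"],cv2.COLOR_RGB2HSV),lo,hi)
    n,l,s,c=cv2.connectedComponentsWithStats(m);return [(c[i].round(1).tolist(),s[i].tolist()) for i in range(1,n) if s[i,4]>=amin]
E
python3 - <<'E'
from h import *
a=optics.camera("scene");b=optics.camera("side")
print("rod",tri((a,(313.1,142.8)),(b,(251.3,138.3))))
print("pink",tri((a,(317,173)),(b,(277,157))))
print("bottle",tri((a,(260.8,201.1)),(b,(251.4,202.4))))
print("side cup base",atz(b,(219,289),.04), "bottle",atz(b,(251.4,202.4),.05))
for n,p in(("side",b),("scene",a)):
    tr=nets.trace(p,"bowl")
    if tr:
        r,c=np.nonzero(tr[0]["region"]);print(n,c.min(),c.max(),r.min(),r.max())
    print("yellow",blobs(p,(24,150,120),(34,255,255)));print("green",blobs(p,(50,120,40),(75,255,255),60))
    print("blue",[x for x in blobs(p,(105,150,80),(125,255,255),6) if 200<x[0][0]<300 and x[0][1]>220])
    print("pinkblob",blobs(p,(150,80,120),(172,255,255),20))
c=np.vstack([cv2.resize(x["img"][v-40:v+60,u-60:u+60,::-1],None,fx=3,fy=3,interpolation=2) for x,u,v in((a,313,155),(b,260,150))])
d=np.vstack([cv2.resize(x["img"][v-40:v+60,u-60:u+60,::-1],None,fx=3,fy=3,interpolation=2) for x,u,v in((a,235,240),(b,265,250))])
cv2.imwrite("pics/crop1.png",np.hstack([c,d]))
E
```

```text
rod (array([ 0.56232956, -0.21571676,  0.15143246]), [0.0097, 0.0097])
pink (array([ 0.47584146, -0.13177296,  0.11622972]), [0.0, 0.0])
bottle (array([0.55982161, 0.03538444, 0.0537014 ]), [0.0018, 0.0018])
side cup base [0.63752471 0.36374529 0.04      ] bottle [0.56013244 0.02786345 0.05      ]
side 247 295 235 278
yellow [([226.7, 64.4], [224, 61, 6, 8, 26]), ([9.3, 298.3], [0, 248, 26, 94, 1145])]
green [([253.5, 247.9], [247, 236, 17, 27, 173]), ([275.4, 262.2], [262, 255, 25, 13, 99])]
blue [([261.9, 253.5], [255, 248, 13, 12, 80])]
pinkblob [([277.3, 141.5], [275, 139, 5, 6, 22]), ([277.0, 149.8], [275, 146, 5, 9, 43]), ([276.5, 169.6], [275, 156, 4, 29, 62])]
scene 215 247 225 265
yellow [([92.9, 43.9], [79, 32, 33, 27, 457]), ([14.4, 55.5], [0, 49, 30, 13, 216]), ([39.7, 122.1], [0, 50, 84, 152, 9050]), ([111.8, 63.8], [107, 61, 10, 6, 39]), ([115.0, 73.9], [109, 68, 11, 16, 75]), ([409.0, 91.8], [404, 86, 11, 14, 72]), ([81.0, 102.1], [80, 100, 4, 5, 9]), ([409.6, 104.1], [403, 103, 13, 4, 37]), ([107.5, 140.2], [90, 109, 39, 67, 1940]), ([43.9, 263.8], [37, 247, 14, 33, 130]), ([224.1, 255.2], [219, 251, 11, 8, 59]), ([70.5, 268.5], [67, 265, 8, 8, 39])]
green [([232.8, 242.0], [216, 226, 31, 38, 514])]
blue [([225.6, 240.9], [220, 238, 12, 7, 62])]
pinkblob [([318.1, 176.0], [315, 155, 8, 49, 170])]
```

View pics/crop1.png

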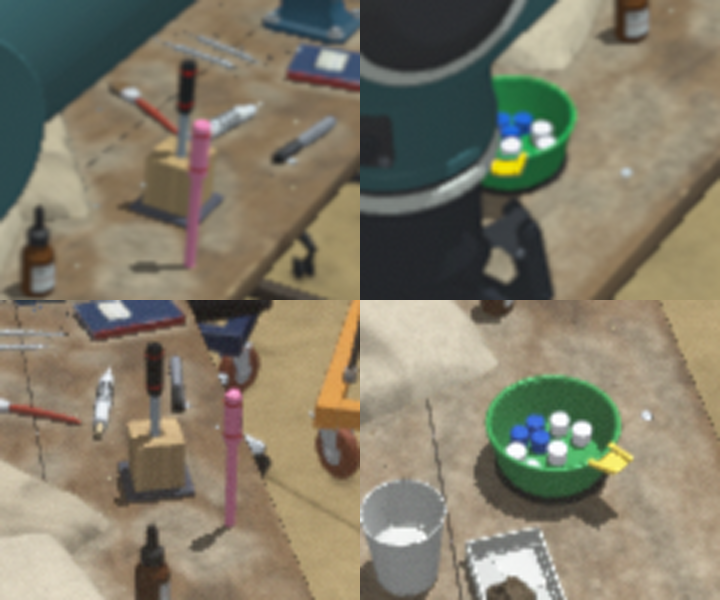

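Left crops: black-handled rod with red bands in the wooden block (scene handle centre about (315,144), side (251.3,133.5)). It fits the description; the pink one stands free on the table and is not it. Right crops: green bowl with blue chips opposite the yellow lip (side lip about (275,262)).

Run:
```python
from h import *
from scipy.optimize import least_squares
a=optics.camera("scene");b=optics.camera("side")
print("rod",tri((a,(315,144)),(b,(251.3,133.5))))
print("rod top",tri((a,(315.3,135.7)),(b,(251.3,125))))
t=np.linspace(0,6.28,100)
def f(c):
    P=np.array([proj(b,(c[0]+.06*np.cos(k),c[1]+.06*np.sin(k),.05)) for k in t])
    return [P[:,0].min()-247.3,P[:,0].max()-292,P[:,1].min()-235.3]
r=least_squares(f,[.5,.25]);print("bowl",r.x,r.fun)
print("lip",atz(b,(275,262),.05),atz(b,((618-360)/3+205,(458-300)/3+210),.05))
```

```text
rod (array([ 0.5620482 , -0.230738  ,  0.15142721]), [0.0005, 0.0005])
rod top (array([ 0.56155454, -0.22820641,  0.18430608]), [0.0007, 0.0007])
bowl [0.5085506  0.23852662] [ 0.19407557 -0.19244948  0.02514756]
lip [0.49543337 0.28142346 0.05      ] [0.45358922 0.28378394 0.05      ]
```

{"name": "arm_command", "arguments": {
  "motion": [
    [-38,-28,-20,0,0,8,-1],
    [-76,-56,-40,0,0,16,-1],
    [-114,-84,-60,0,0,24,-1],
    [-152,-112,-80,0,0,32,-1],
    [-190,-140,-90,0,0,40,-1],
    [-228,-168,-100,0,0,48,-1],
    [-266,-196,-110,0,0,56,-1],
    [-304,-224,-120,0,0,64,-1]
  ]
}}

```text
t: 1.9
eef_pos: [0.4103, 0.2906, 0.3521]
tcp_rot: [0.654, 0.757, 0.0, -0.0]
contact_force: [0.9, 1.0, 0.3]
finger_gap: 0.998
gripper_force: 0.0
```

```bash
cat >> h.py <<'E'
from scipy.spatial.transform import Rotation as Rn
def togo(pos,yaw=0.):
    s=monitor.observe();R=Rn.from_quat(s["tcp_rot"]);c,n=np.cos(yaw),np.sin(yaw)
    G=Rn.from_matrix(np.array([[-n,c,0],[c,n,0],[0,0,-1.]]).T if 0 else np.array([[-n,c,0],[c,n,0],[0,0,-1.]]))
    print("t",round(s["t"],2),"pos",np.round(s["eef_pos"],4),"F",np.round(s["contact_force"],1),"gap",round(s["finger_gap"],3),"gf",round(s["gripper_force"],1))
    print("togo mm",np.round(R.inv().apply(np.array(pos)-s["eef_pos"])*1000,1),"deg",np.round(np.degrees((R.inv()*G).as_rotvec()),2))
E
python3 - <<'E'
from h import *
togo((.476,.196,.35)); print(monitor.observe()["q"])
E
```

```text
t 1.9 pos [0.4103 0.2906 0.3521] F [0.9 1.  0.3] gap 0.998 gf 0.0
togo mm [-103.1   51.2    2. ] deg [ 0.03 -0.04  8.37]
[-0.99568891  0.09693329  0.34589944  1.75819493 -0.03442194  1.2915822
 -0.49572188]
```

{"name": "arm_command", "arguments": {
  "motion": [
    [-35,17,0,0,0,4,-1],
    [-70,34,0,0,0,8.4,-1],
    [-103,51,2,0,0,8.4,-1],
    [-103,51,2,0,0,8.4,-1],
    [-103,51,2,0,0,8.4,-1],
    [-103,51,2,0,0,8.4,-1],
    [-103,51,2,0,0,8.4,-1],
    [-103,51,2,0,0,8.4,-1]
  ]
}}

```text
t: 2.7
eef_pos: [0.4751, 0.1991, 0.3493]
tcp_rot: [0.705, 0.709, 0.0, -0.0]
contact_force: [0.3, 0.5, -0.3]
finger_gap: 1.004
gripper_force: 0.0
```

Run:
```python
from h import *
togo((.562,-.229,.3))
p=optics.camera("wrist");print(p["fx"],p["cx"],p["cy"],np.round(p["T"],3).tolist())
print("yellow",blobs(p,(22,150,120),(34,255,255)));print("green",blobs(p,(50,120,40),(75,255,255),100));print("bowl pred",proj(p,(.5085,.2385,.05)))
cv2.imwrite("pics/w1.png",p["img"][:,:,::-1])
```

```text
t 2.7 pos [0.4751 0.1991 0.3493] F [ 0.3  0.5 -0.3] gap 1.004 gf 0.0
togo mm [-428.7   84.    49.3] deg [ 0.   -0.    0.39]
279.9598628383203 256.89679654290046 191.82397067417966 [[1.0, 0.007, 0.004, 0.475], [0.008, -0.961, -0.275, 0.269], [0.002, 0.275, -0.961, 0.491], [0.0, 0.0, 0.0, 1.0]]
yellow []
green []
bowl pred [278.05468476 132.27055661]
```

View pics/w1.png

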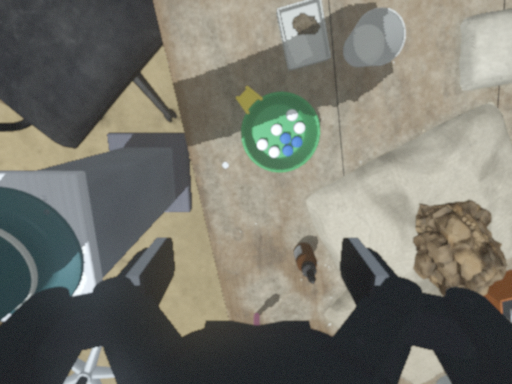

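The wrist view shows the bowl rim centred near (281,132), lip at (248,99) to the upper left, blue chips at (287,145), bottle at (305,260). Next I fit the rim and the lip, then go on to the stand.

```bash
cat >> h.py <<'E'
def bowlfit(p):
    from scipy.optimize import least_squares
    h=cv2.cvtColor(p["img"],cv2.COLOR_RGB2HSV)
    m=cv2.inRange(h,(50,90,25),(88,255,255));m=cv2.morphologyEx(m,cv2.MORPH_CLOSE,np.ones((5,5)))
    u,v=proj(p,(.5085,.2385,.05)).astype(int);w=np.zeros_like(m);cv2.circle(w,(u,v),70,255,-1);m&=w
    k=max(cv2.findContours(m,cv2.RETR_EXTERNAL,cv2.CHAIN_APPROX_NONE)[0],key=cv2.contourArea)
    H=np.array([atz(p,q,.05)[:2] for q in cv2.convexHull(k)[:,0]])
    r=least_squares(lambda x:np.hypot(H[:,0]-x[0],H[:,1]-x[1])-x[2],[.51,.24,.06],loss="soft_l1",f_scale=.001)
    y=cv2.inRange(h,(20,120,50),(34,255,255))&w;c=cv2.moments(y,True)
    L=atz(p,(c["m10"]/c["m00"],c["m01"]/c["m00"]),.05)[:2]
    d=L-r.x[:2];print("bowl",r.x.round(4),"lip",L.round(4),np.linalg.norm(d).round(4),"deg",np.degrees(np.arctan2(d[1],d[0])).round(1),c["m00"])
    return r.x[:2],np.arctan2(d[1],d[0])
E
python3 - <<'E'
from h import *
p=optics.camera("wrist");bowlfit(p)
E
```

```text
bowl [0.5119 0.2373 0.0598] lip [0.4614 0.2883] 0.0718 deg 134.7 266.0
```

{"name": "arm_command", "arguments": {
  "motion": [
    [-50,10,0,0,0,0,-1],
    [-100,20,0,0,0,0,-1],
    [-150,30,0,0,0,0,-1],
    [-200,40,0,0,0,0,-1],
    [-250,50,0,0,0,0,-1],
    [-300,60,0,0,0,0,-1],
    [-350,72,0,0,0,0.4,-1],
    [-390,84,0,0,0,0.4,-1]
  ]
}}

```text
t: 3.6
eef_pos: [0.5617, -0.1929, 0.3496]
tcp_rot: [0.707, 0.707, 0.0, 0.0]
contact_force: [0.8, 0.6, 0.6]
finger_gap: 0.999
gripper_force: 0.0
```

{"name": "arm_command", "arguments": {
  "motion": [
    [0,0,0,0,0,0,-1],
    [0,0,0,0,0,0,-1],
    [0,0,0,0,0,0,-1],
    [0,0,0,0,0,0,-1],
    [0,0,0,0,0,0,-1],
    [0,0,0,0,0,0,-1],
    [0,0,0,0,0,0,-1],
    [0,0,0,0,0,0,-1]
  ]
}}

```text
t: 4.4
eef_pos: [0.5616, -0.191, 0.3494]
tcp_rot: [0.708, 0.707, 0.0, 0.0]
contact_force: [0.6, 0.1, 0.1]
finger_gap: 1.001
gripper_force: 0.0
```

Run:
```python
from h import *
togo((.562,-.229,.2));p=optics.camera("wrist")
cv2.imwrite("pics/w2.png",p["img"][:,:,::-1])
a=proj(p,(.562,-.229,.186));print(a,proj(p,(.562,-.229,.07)),proj(p,(.476,-.132,.0)))
print([(px(d["location"]),d["conf"]) for d in nets.recognise(p,"stand")+nets.recognise(p,"rod_grip")])
```

```text
t 4.4 pos [ 0.5616 -0.191   0.3494] F [0.6 0.1 0.1] gap 1.001 gf 0.0
togo mm [-38.    0.5 149.4] deg [ 0.01  0.   -0.08]
[256.58988872 208.75745839] [256.51290666 183.83432544] [205.80155528 118.23187847]
[(array([259.0208, 170.6112]), 0.94), (array([184.2176, 124.6848]), 0.88), (array([257.792 , 197.7984]), 0.58)]
```

View pics/w2.png

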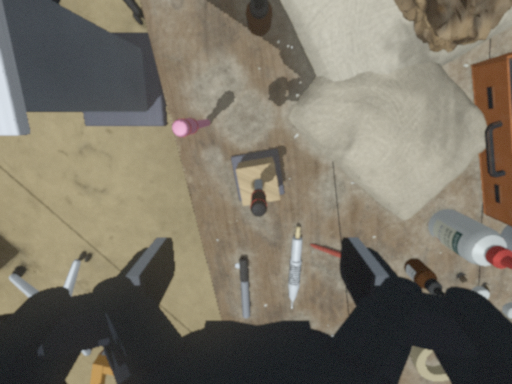

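The wrist view shows the stand's block, top centre about (258,185), with the rod's dark handle leaning off perspective-wise to (258,208). The pink rod is at (185,128), about 0.12 m off and clear of the fingers.

Run:
```python
from h import *
p=optics.camera("wrist");im=p["img"]
h=cv2.cvtColor(im,cv2.COLOR_RGB2HSV)
m=((im.max(2)<75)).astype(np.uint8);w=np.zeros_like(m);w[180:225,245:275]=1;m&=w
n,l,s,c=cv2.connectedComponentsWithStats(m);i=1+np.argmax(s[1:,4]);print(s[i],c[i])
r=s[i];print("top centre est",atz(p,(r[0]+r[2]/2,r[1]+r[3]-r[2]/2-0.5),.186))
m=cv2.inRange(h,(12,50,130),(24,190,255));w[:]=0;w[150:225,225:290]=1;m&=w*255
m=cv2.morphologyEx(m,cv2.MORPH_OPEN,np.ones((3,3)))
n,l,s,c=cv2.connectedComponentsWithStats(m);i=1+np.argmax(s[1:,4]);print(s[i],c[i])
k=max(cv2.findContours(m,0,1)[0],key=cv2.contourArea);bx=cv2.boxPoints(cv2.minAreaRect(cv2.convexHull(k)));print(bx)
P=np.array([atz(p,q,.07)[:2] for q in bx]);print(P.round(4),P.mean(0))
cv2.imwrite("pics/w2c.png",cv2.resize(im[150:225,220:300,::-1],None,fx=7,fy=7,interpolation=2))
```

```text
[252 200  14  15  86] [260.05813953 205.45348837]
top centre est [ 0.56473037 -0.22761842  0.186     ]
[263 175  27  50 865] [277.55375723 200.17109827]
[[263. 175.]
 [289. 175.]
 [289. 224.]
 [263. 224.]]
[[ 0.5719 -0.2151]
 [ 0.612  -0.2152]
 [ 0.6145 -0.2963]
 [ 0.5724 -0.2963]] [ 0.59270084 -0.25571773]
```

View pics/w2c.png

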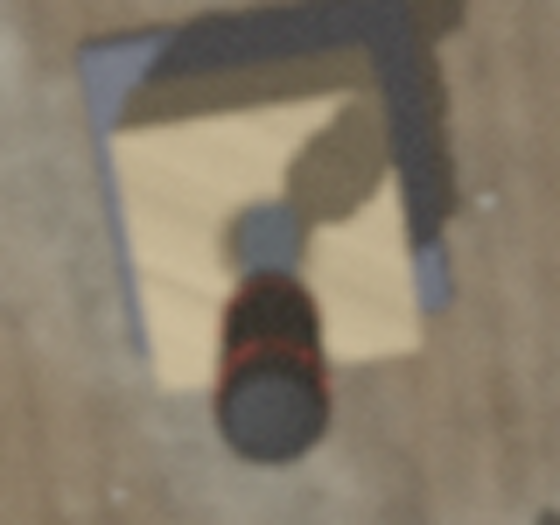

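The crop shows the black handle with two red bands: top disc at (274,412) → pixel (259.1,208.9). The block's top corners average to (257.7,184.4).

Run:
```python
from h import *
p=optics.camera("wrist")
print(atz(p,(259.1,208.9),.186),atz(p,(257.7,184.4),.07));togo((.565,-.229,.136))
```

```text
[ 0.56484302 -0.2293482   0.186     ] [ 0.56377302 -0.23009447  0.07      ]
t 4.65 pos [ 0.5615 -0.1911  0.3493] F [-0.  -0.4 -0.3] gap 1.004 gf 0.0
togo mm [-37.8   3.5 213.3] deg [ 0.    0.01 -0.09]
```

{"name": "arm_command", "arguments": {
  "motion": [
    [-38,3,20,0,0,0,-1],
    [-38,3,60,0,0,0,-1],
    [-38,3,100,0,0,0,-1],
    [-38,3,140,0,0,0,-1],
    [-38,3,175,0,0,0,-1],
    [-38,3,200,0,0,0,-1],
    [-38,3,213,0,0,0,-1],
    [-38,3,213,0,0,0,-1]
  ],
  "grip_force": 50
}}

```text
t: 5.45
eef_pos: [0.5639, -0.229, 0.1352]
tcp_rot: [0.708, 0.706, -0.001, -0.001]
contact_force: [-0.5, -0.2, 0.4]
finger_gap: 1.001
gripper_force: 0.0
```

{"name": "arm_command", "arguments": {
  "motion": [
    [0,0,0,0,0,0,-0.4],
    [0,0,0,0,0,0,0],
    [0,0,0,0,0,0,0.4],
    [0,0,0,0,0,0,0.8],
    [0,0,0,0,0,0,1],
    [0,0,0,0,0,0,1],
    [0,0,0,0,0,0,1],
    [0,0,0,0,0,0,1]
  ],
  "grip_force": 50
}}

```text
t: 6.25
eef_pos: [0.5646, -0.2293, 0.1369]
tcp_rot: [0.708, 0.707, 0.0, 0.0]
contact_force: [-2.4, 0.7, 7.1]
finger_gap: 0.217
gripper_force: 48.5
```

Run:
```python
from h import *
togo((.5645,-.2295,.3))
```

```text
t 6.25 pos [ 0.5646 -0.2293  0.1369] F [-2.4  0.7  7.1] gap 0.217 gf 48.5
togo mm [  -0.2    0.  -163.1] deg [ 0.02  0.01 -0.1 ]
```

{"name": "arm_command", "arguments": {
  "motion": [
    [0,0,-30,0,0,0,1],
    [0,0,-75,0,0,0,1],
    [0,0,-120,0,0,0,1],
    [15,-2,-160,0,0,0,1],
    [55,-8,-165,0,0,0,1],
    [100,-15,-165,0,0,0,1],
    [145,-22,-165,0,0,0,1],
    [190,-29,-165,0,0,0,1]
  ]
}}

```text
t: 7.05
eef_pos: [0.5351, -0.0374, 0.3015]
tcp_rot: [0.708, 0.707, 0.0, 0.0]
contact_force: [1.2, -0.9, -0.3]
finger_gap: 0.219
gripper_force: 49.2
```

{"name": "arm_command", "arguments": {
  "motion": [
    [45,-7,0,0,0,0,1],
    [90,-13,0,0,0,0,1],
    [135,-20,0,0,0,0,1],
    [180,-26,0,0,0,0,1],
    [225,-33,0,0,0,0,1],
    [265,-40,0,0,0,0,1],
    [290,-44,0,0,0,0,1],
    [296,-44,0,0,0,0,1]
  ]
}}

```text
t: 7.85
eef_pos: [0.4911, 0.2602, 0.3011]
tcp_rot: [0.706, 0.708, -0.0, -0.0]
contact_force: [1.5, -0.8, -1.6]
finger_gap: 0.217
gripper_force: 49.2
```

Run:
```python
from h import *
c=np.array((.511,.2378));a=np.radians(136)
togo((*(c+.027*np.array([np.cos(a),np.sin(a)])),.14))
p=optics.camera("wrist")
try: bowlfit(p)
except Exception as e: print(e)
q=optics.camera("side")
cv2.imwrite("pics/s2.png",np.hstack([cv2.resize(q["img"][120:320,180:340,::-1],(400,500)),cv2.resize(p["img"][:,:,::-1],(400,300)).repeat(1,0) if 0 else cv2.resize(p["img"][60:310,150:350,::-1],(400,500))]))
```

```text
t 7.85 pos [0.4911 0.2602 0.3011] F [ 1.5 -0.8 -1.6] gap 0.217 gf 49.2
togo mm [ -3.7   0.5 161.1] deg [-0.03 -0.01  0.15]
bowl [0.5122 0.2376 0.0598] lip [0.4608 0.289 ] 0.0727 deg 135.0 221.0
```

View pics/s2.png

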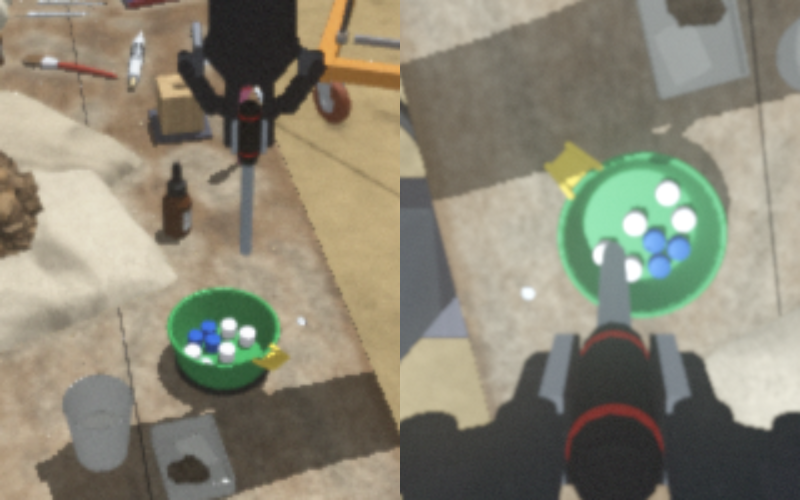

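The rod is held between the pads with its foot at wrist pixel about (256,182). Blue chips lie opposite the lip, and the lip side is clear.

Run:
```python
from h import *
p=optics.camera("wrist");s=monitor.observe()["eef_pos"]
print(proj(p,(s[0],s[1],s[2]-.127)),proj(p,(s[0],s[1]+.006,s[2]-.127)),proj(p,(s[0],s[1],s[2]-.063)))
g=cv2.cvtColor(p["img"],cv2.COLOR_RGB2HSV)[170:215,236:276]
cv2.imwrite("pics/foot.png",cv2.resize(p["img"][165:225,226:286,::-1],(600,600),interpolation=2))
c=np.array((.512,.2376));a=np.radians(135);togo((*(c+.027*np.array([np.cos(a),np.sin(a)])),.139))
```

```text
[256.56240891 185.91051048] [256.56771254 180.03211062] [256.62023939 207.06591724]
t 8.0 pos [0.4924 0.2563 0.3013] F [-0.3 -0.7 -0.8] gap 0.219 gf 49.2
togo mm [  0.4   0.5 162.3] deg [ 0.01  0.03 -0.11]
```

View pics/foot.png

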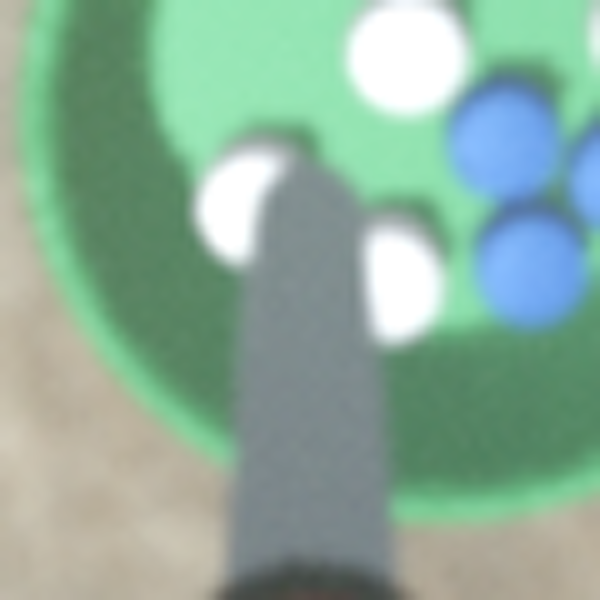

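{"name": "arm_command", "arguments": {
  "motion": [
    [0,0,45,0,0,0,1],
    [0,0,90,0,0,0,1],
    [0,0,115,0,0,0,1],
    [0,0,130,0,0,0,1],
    [0,0,145,0,0,0,1],
    [0,0,155,0,0,0,1],
    [0,0,162,0,0,0,1],
    [0,0,162,0,0,0,1]
  ]
}}

```text
t: 8.8
eef_pos: [0.4923, 0.2568, 0.139]
tcp_rot: [0.708, 0.706, -0.0, 0.0]
contact_force: [-0.7, 0.3, -0.6]
finger_gap: 0.218
gripper_force: 49.1
```

Run:
```python
from h import *
c=np.array((.512,.2376));a=np.radians(135);togo((*(c+.027*np.array([np.cos(a),np.sin(a)])),.139))
for a0 in(135,15,-105):
    A=np.radians(a0-15*np.arange(1,9));b=np.radians(a0)
    print(a0,np.c_[27*(np.sin(A)-np.sin(b)),27*(np.cos(A)-np.cos(b))].round(1).tolist())
```

```text
t 8.8 pos [0.4923 0.2568 0.139 ] F [-0.7  0.3 -0.6] gap 0.218 gf 49.1
togo mm [-0.1  0.6  0. ] deg [-0.01  0.02 -0.1 ]
135 [[4.3, 5.6], [7.0, 12.1], [7.9, 19.1], [7.0, 26.1], [4.3, 32.6], [-0.0, 38.2], [-5.6, 42.5], [-12.1, 45.2]]
15 [[-7.0, 0.9], [-14.0, 0.0], [-20.5, -2.7], [-26.1, -7.0], [-30.4, -12.6], [-33.1, -19.1], [-34.0, -26.1], [-33.1, -33.1]]
-105 [[2.7, -6.5], [7.0, -12.1], [12.6, -16.4], [19.1, -19.1], [26.1, -20.0], [33.1, -19.1], [39.6, -16.4], [45.2, -12.1]]
```

{"name": "arm_command", "arguments": {
  "motion": [
    [4.3,5.6,0,0,0,0,1],
    [7,12.1,0,0,0,0,1],
    [7.9,19.1,0,0,0,0,1],
    [7,26.1,0,0,0,0,1],
    [4.3,32.6,0,0,0,0,1],
    [0,38.2,0,0,0,0,1],
    [-5.6,42.5,0,0,0,0,1],
    [-12.1,45.2,0,0,0,0,1]
  ]
}}

```text
t: 9.6
eef_pos: [0.5372, 0.244, 0.139]
tcp_rot: [0.708, 0.706, -0.001, -0.0]
contact_force: [-7.5, 1.9, 4.0]
finger_gap: 0.22
gripper_force: 51.8
```

{"name": "arm_command", "arguments": {
  "motion": [
    [-7,0.9,0,0,0,0,1],
    [-14,0,0,0,0,0,1],
    [-20.5,-2.7,0,0,0,0,1],
    [-26.1,-7,0,0,0,0,1],
    [-30.4,-12.6,0,0,0,0,1],
    [-33.1,-19.1,0,0,0,0,1],
    [-34,-26.1,0,0,0,0,1],
    [-33.1,-33.1,0,0,0,0,1]
  ]
}}

```text
t: 10.4
eef_pos: [0.5039, 0.2115, 0.1394]
tcp_rot: [0.708, 0.706, 0.0, 0.0]
contact_force: [1.8, 0.5, 0.1]
finger_gap: 0.222
gripper_force: 49.1
```

{"name": "arm_command", "arguments": {
  "motion": [
    [2.7,-6.5,0,0,0,0,1],
    [7,-12.1,0,0,0,0,1],
    [12.6,-16.4,0,0,0,0,1],
    [19.1,-19.1,0,0,0,0,1],
    [26.1,-20,0,0,0,0,1],
    [33.1,-19.1,0,0,0,0,1],
    [39.6,-16.4,0,0,0,0,1],
    [45.2,-12.1,0,0,0,0,1]
  ]
}}

```text
t: 11.2
eef_pos: [0.4915, 0.2573, 0.1388]
tcp_rot: [0.707, 0.707, -0.001, -0.0]
contact_force: [-0.9, -3.1, 2.5]
finger_gap: 0.22
gripper_force: 49.5
```

Run:
```python
from h import *
c=np.array((.512,.2376));a=np.radians(135);togo((*(c+.027*np.array([np.cos(a),np.sin(a)])),.139))
p=optics.camera("side");q=optics.camera("wrist")
cv2.imwrite("pics/st1.png",np.hstack([cv2.resize(p["img"][180:300,210:330,::-1],(400,400)),cv2.resize(q["img"][90:290,150:350,::-1],(400,400))]))
```

```text
t 11.2 pos [0.4915 0.2573 0.1388] F [-0.9 -3.1  2.5] gap 0.22 gf 49.5
togo mm [-0.6  1.4 -0.2] deg [-0.1   0.06 -0.06]
```

View pics/st1.png

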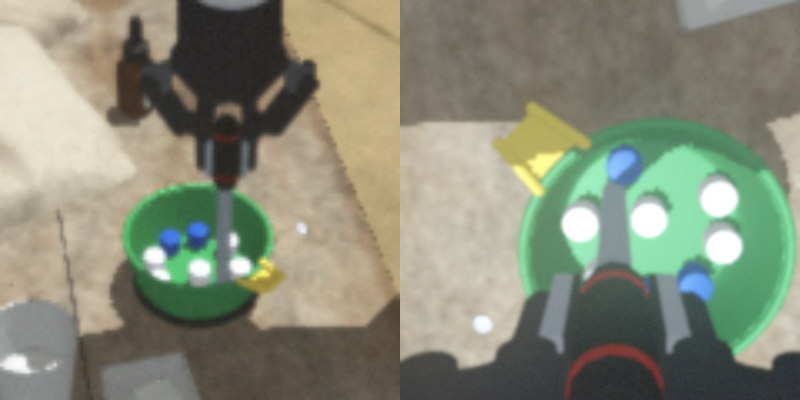

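One turn is done and the chips are still in the bowl; the blues show at (625,165) and (695,285) in the crop. Now the second turn.

{"name": "arm_command", "arguments": {
  "motion": [
    [4.3,6,0,0,0,0,1],
    [7,13,0,0,0,0,1],
    [7.9,20,0,0,0,0,1],
    [7,27,0,0,0,0,1],
    [4.3,33.5,0,0,0,0,1],
    [0,39,0,0,0,0,1],
    [-5.6,43.3,0,0,0,0,1],
    [-12.1,46,0,0,0,0,1]
  ]
}}

```text
t: 12.1
eef_pos: [0.537, 0.2442, 0.1388]
tcp_rot: [0.708, 0.707, -0.002, -0.001]
contact_force: [-9.6, -1.0, 3.4]
finger_gap: 0.224
gripper_force: 52.1
```

{"name": "arm_command", "arguments": {
  "motion": [
    [-7,0.9,0,0,0,0,1],
    [-14,0,0,0,0,0,1],
    [-20.5,-2.7,0,0,0,0,1],
    [-26.1,-7,0,0,0,0,1],
    [-30.4,-12.6,0,0,0,0,1],
    [-33.1,-19.1,0,0,0,0,1],
    [-34,-26.1,0,0,0,0,1],
    [-33.1,-33.1,0,0,0,0,1]
  ]
}}

```text
t: 12.9
eef_pos: [0.5051, 0.212, 0.1397]
tcp_rot: [0.708, 0.706, 0.001, 0.0]
contact_force: [1.5, 4.5, 1.5]
finger_gap: 0.22
gripper_force: 49.1
```

{"name": "arm_command", "arguments": {
  "motion": [
    [2.7,-6.5,0,0,0,0,1],
    [7,-12.1,0,0,0,0,1],
    [12.6,-16.4,0,0,0,0,1],
    [19.1,-19.1,0,0,0,0,1],
    [26.1,-20,0,0,0,0,1],
    [33.1,-19.1,0,0,0,0,1],
    [39.6,-16.4,0,0,0,0,1],
    [45.2,-12.1,0,0,0,0,1]
  ]
}}

```text
t: 13.7
eef_pos: [0.493, 0.2573, 0.1391]
tcp_rot: [0.708, 0.707, -0.0, 0.0]
contact_force: [0.1, -0.3, -1.6]
finger_gap: 0.222
gripper_force: 49.0
```

```bash
cat >> h.py <<'E'
def chips(p,z=.022):
    for n,lo,hi in(("blue",(100,110,70),(125,255,255)),("white",(0,0,170),(180,45,255))):
        for c,s in blobs(p,lo,hi,4):
            X=atz(p,c,z)
            if np.hypot(X[0]-.512,X[1]-.2376)<.06: print(n,X[:2].round(4),s[2:])
E
python3 - <<'E'
from h import *
togo((.4929,.2567,.139))
for n in("side","wrist"):print(n);chips(optics.camera(n))
E
```

```text
t 13.7 pos [0.493  0.2573 0.1391] F [ 0.1 -0.3 -1.6] gap 0.222 gf 49.0
togo mm [-0.6 -0.1  0.1] deg [-0.03  0.04 -0.09]
side
blue [0.524  0.2106] [6, 8, 41]
blue [0.5013 0.2098] [4, 8, 27]
white [0.5434 0.2343] [7, 12, 68]
white [0.4775 0.2235] [6, 7, 33]
white [0.5109 0.2483] [6, 6, 31]
white [0.4797 0.2535] [6, 6, 18]
wrist
blue [0.51   0.2753] [17, 19, 256]
blue [0.5281 0.2118] [6, 8, 36]
white [0.4793 0.2563] [20, 21, 326]
white [0.5111 0.2461] [19, 21, 309]
white [0.5449 0.2475] [20, 21, 322]
white [0.4782 0.2242] [17, 21, 252]
white [0.5427 0.2225] [20, 21, 318]
```

Two turns are done. The blues are at (0.510,0.275), (0.524,0.211) and (0.501,0.210), about 65 mm apart, and all 8 chips are in the bowl. Now I lift out and check the foot and tilt.

{"name": "arm_command", "arguments": {
  "motion": [
    [0,0,-15,0,0,0,1],
    [0,0,-40,0,0,0,1],
    [0,0,-75,0,0,0,1],
    [0,0,-115,0,0,0,1],
    [0,0,-150,0,0,0,1],
    [0,0,-165,0,0,0,1],
    [0,0,-165,0,0,0,1],
    [0,0,-165,0,0,0,1]
  ]
}}

```text
t: 14.6
eef_pos: [0.4926, 0.2567, 0.3043]
tcp_rot: [0.708, 0.706, -0.0, -0.0]
contact_force: [-0.7, -0.7, -1.5]
finger_gap: 0.217
gripper_force: 49.0
```

Run:
```python
from h import *
togo((.5645,-.2295,.304));p=optics.camera("wrist");chips(p)
q=optics.camera("side");s=monitor.observe()["eef_pos"];print("foot exp",proj(p,(s[0],s[1],s[2]-.127)),proj(q,(s[0],s[1],s[2]-.127)))
cv2.imwrite("pics/fin.png",np.hstack([cv2.resize(p["img"][165:225,226:286,::-1],(400,400),interpolation=2),cv2.resize(q["img"][160:240,230:310,::-1],(400,400),interpolation=2)]))
```

```text
t 14.6 pos [0.4926 0.2567 0.3043] F [-0.7 -0.7 -1.5] gap 0.217 gf 49.0
togo mm [-4.86e+02  7.27e+01  3.00e-01] deg [-0.03  0.   -0.1 ]
blue [0.5105 0.275 ] [11, 12, 102]
blue [0.525  0.2044] [11, 11, 100]
blue [0.5056 0.2046] [2, 5, 8]
white [0.48   0.2553] [13, 13, 132]
white [0.5116 0.245 ] [12, 13, 125]
white [0.546  0.2466] [13, 13, 131]
white [0.4791 0.2211] [13, 14, 134]
white [0.5439 0.2209] [13, 13, 129]
foot exp [256.13148775 184.5710764 ] [276.95119466 219.20188115]
```

View pics/fin.png

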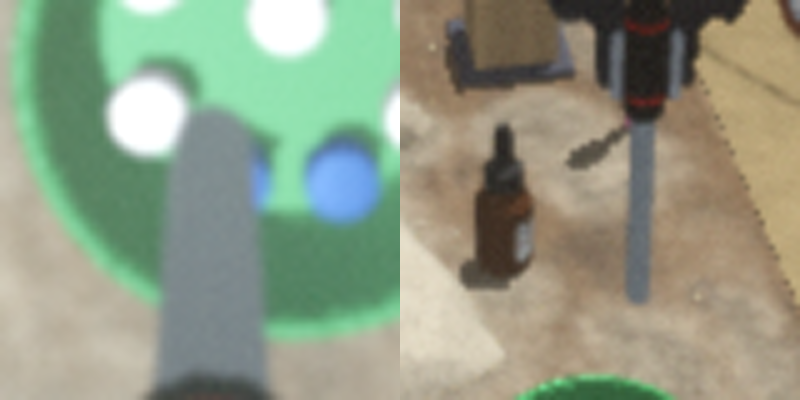

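The foot sits where a straight grip predicts, within 2 px in both views; chips are unchanged. Next, back to above the stand.

{"name": "arm_command", "arguments": {
  "motion": [
    [-30,5,0,0,0,0,1],
    [-75,11,0,0,0,0,1],
    [-120,18,0,0,0,0,1],
    [-165,25,0,0,0,0,1],
    [-210,32,0,0,0,0,1],
    [-255,39,0,0,0,0,1],
    [-300,46,0,0,0,0,1],
    [-345,53,0,0,0,0,1]
  ]
}}

```text
t: 15.5
eef_pos: [0.545, -0.0898, 0.3036]
tcp_rot: [0.708, 0.707, -0.001, -0.0]
contact_force: [0.4, -0.2, -1.1]
finger_gap: 0.22
gripper_force: 49.0
```

{"name": "arm_command", "arguments": {
  "motion": [
    [-45,7,0,0,0,0,1],
    [-90,14,0,0,0,0,1],
    [-120,18,0,0,0,0,1],
    [-135,20,0,0,0,0,1],
    [-141,20,0,0,0,0,1],
    [-141,20,0,0,0,0,1],
    [-141,20,0,0,0,0,1],
    [-141,20,0,0,0,0,1]
  ]
}}

```text
t: 16.3
eef_pos: [0.5656, -0.2276, 0.3044]
tcp_rot: [0.707, 0.707, 0.0, -0.0]
contact_force: [-0.1, -0.4, -1.1]
finger_gap: 0.219
gripper_force: 49.0
```

Run:
```python
from h import *
togo((.5645,-.2295,.215))
```

```text
t 16.3 pos [ 0.5656 -0.2276  0.3044] F [-0.1 -0.4 -1.1] gap 0.219 gf 49.0
togo mm [-2.  -1.1 89.4] deg [ 0.01 -0.03  0.02]
```

{"name": "arm_command", "arguments": {
  "motion": [
    [-2,-1.5,20,0,0,0,1],
    [-2,-1.5,50,0,0,0,1],
    [-2,-1.5,75,0,0,0,1],
    [-2,-1.5,90,0,0,0,1],
    [-2,-1.5,98,0,0,0,1],
    [-2,-1.5,104,0,0,0,1],
    [-2,-1.5,110,0,0,0,1],
    [-2,-1.5,115,0,0,0,1]
  ]
}}

```text
t: 17.1
eef_pos: [0.5641, -0.2312, 0.1896]
tcp_rot: [0.708, 0.707, 0.0, 0.0]
contact_force: [0.1, 1.1, -0.2]
finger_gap: 0.22
gripper_force: 49.0
```

Run:
```python
from h import *
togo((.564,-.2295,.138))
```

```text
t 17.1 pos [ 0.5641 -0.2312  0.1896] F [ 0.1  1.1 -0.2] gap 0.22 gf 49.0
togo mm [ 1.7 -0.2 51.6] deg [ 0.06  0.01 -0.09]
```

Foot is at 63 mm height, 7 mm inside the bore (countersink is 3 mm), with little force. I continue down.

{"name": "arm_command", "arguments": {
  "motion": [
    [1,0,8,0,0,0,1],
    [1,0,16,0,0,0,1],
    [1,0,24,0,0,0,1],
    [1,0,32,0,0,0,1],
    [1,0,40,0,0,0,1],
    [1,0,46,0,0,0,1],
    [1,0,50,0,0,0,1],
    [1,0,50,0,0,0,1]
  ]
}}

```text
t: 17.9
eef_pos: [0.5636, -0.2301, 0.1388]
tcp_rot: [0.708, 0.707, -0.0, -0.0]
contact_force: [0.6, -0.5, -0.6]
finger_gap: 0.214
gripper_force: 49.0
```

Run:
```python
from h import *
togo((.564,-.2295,.137))
```

```text
t 17.9 pos [ 0.5636 -0.2301  0.1388] F [ 0.6 -0.5 -0.6] gap 0.214 gf 49.0
togo mm [0.6 0.4 1.8] deg [-0.04 -0.   -0.1 ]
```

Open slowly, then rise straight up.

{"name": "arm_command", "arguments": {
  "motion": [
    [0,0,1,0,0,0,0.5],
    [0,0,1,0,0,0,0],
    [0,0,1,0,0,0,-0.5],
    [0,0,1,0,0,0,-1],
    [0,0,1,0,0,0,-1],
    [0,0,1,0,0,0,-1],
    [0,0,1,0,0,0,-1],
    [0,0,1,0,0,0,-1]
  ]
}}

```text
t: 18.7
eef_pos: [0.5638, -0.2301, 0.1384]
tcp_rot: [0.708, 0.707, -0.0, 0.0]
contact_force: [-0.6, 0.1, 0.2]
finger_gap: 1.005
gripper_force: 0.0
```

{"name": "arm_command", "arguments": {
  "motion": [
    [0,0,-10,0,0,0,-1],
    [0,0,-30,0,0,0,-1],
    [0,0,-60,0,0,0,-1],
    [0,0,-95,0,0,0,-1],
    [0,0,-130,0,0,0,-1],
    [10,0,-165,0,0,0,-1],
    [38,0,-200,0,0,0,-1],
    [38,0,-212,0,0,0,-1]
  ]
}}

```text
t: 19.5
eef_pos: [0.565, -0.1897, 0.3543]
tcp_rot: [0.707, 0.708, 0.002, 0.001]
contact_force: [0.9, -0.2, -0.4]
finger_gap: 0.997
gripper_force: 0.0
```

{"name": "arm_command", "arguments": {
  "motion": [
    [0,0,0,0,0,0,-1],
    [0,0,0,0,0,0,-1],
    [0,0,0,0,0,0,-1],
    [0,0,0,0,0,0,-1],
    [0,0,0,0,0,0,-1],
    [0,0,0,0,0,0,-1],
    [0,0,0,0,0,0,-1],
    [0,0,0,0,0,0,-1]
  ]
}}

```text
t: 20.3
eef_pos: [0.5638, -0.1922, 0.3503]
tcp_rot: [0.708, 0.707, -0.0, 0.0]
contact_force: [-0.3, -0.5, 0.6]
finger_gap: 1.003
gripper_force: 0.0
```

Run:
```python
from h import *
togo((.5615,-.191,.349));q=optics.camera("side");chips(q);p=optics.camera("wrist")
r=nets.trace(p,"rod");print([(px(d["location"]),d["conf"],np.ptp(np.nonzero(d["region"]),1) if 0 else [(v.min(),v.max()) for v in np.nonzero(d["region"])]) for d in r])
im=p["img"];m=(im.max(2)<75)[195:225,245:275];v,u=np.nonzero(m);print("dark",u.min()+245,u.max()+245,v.min()+195,v.max()+195)
print("exp top",proj(p,(.5642,-.2298,.186)))
r=nets.trace(q,"rod");print([(px(d["location"]),d["conf"]) for d in r],proj(q,(.5642,-.2298,.155)))
```

```text
t 20.3 pos [ 0.5638 -0.1922  0.3503] F [-0.3 -0.5  0.6] gap 1.003 gf 0.0
togo mm [ 1.2 -2.3  1.3] deg [-0.    0.01 -0.1 ]
blue [0.5243 0.2102] [6, 8, 40]
blue [0.4982 0.2102] [7, 8, 44]
white [0.5431 0.2339] [7, 12, 62]
white [0.4781 0.2235] [7, 6, 29]
white [0.5109 0.2483] [6, 6, 29]
white [0.4805 0.2531] [5, 4, 17]
[(array([185.6   , 125.4144]), 0.9, [(np.int64(116), np.int64(135)), (np.int64(170), np.int64(208))]), (array([255.6928, 198.1056]), 0.67, [(np.int64(178), np.int64(215)), (np.int64(249), np.int64(265))])]
dark 251 264 195 213
exp top [256.54959794 208.16395409]
[(array([279.296 , 161.3952]), 0.65), (array([250.88  , 130.9056]), 0.57)] [250.65312191 132.56625402]
```

The rod stands upright in the bore (handle within 2 px of the expected pixel in both views), the chips are in the bowl with blues about 65 mm apart, and the gripper is clear. Handing in.

```bash
python3 -c "
from rig import arm
print(arm.finish_job())"
```

```text
the job is handed in; nothing more can be done
None
```

I handed the job in at about 20 s: two full clockwise turns from lip to lip, blue chips about 65 mm apart, all eight chips in the bowl and the rod back upright in its stand. The gripper is clear and the bottle and cup were never approached; I was not shown a verdict.

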